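# Set out the case at the microscopy bench

## Robot

A 6-joint arm with a two-finger parallel gripper is mounted at the origin on the work surface. World frame = base frame: x ahead of the robot, y to its left, z up, the work surface at z = 0. Lengths are in mm, angles in rad, forces in N, time in s.
With the tool pointing down it reaches from about 350 to 775 mm from the base axis. Payload 7.3 kg.
Tool frame: the origin (TCP) lies midway between the tips of the shut fingers; the grasp point (between the pads) lies 19 mm behind it; x points along the fingers, y is the direction in which the jaws open and shut, and the axes are right-handed (so a half turn about x gives the same grasp; the last joint's range is limited). The gripper opens to 92 mm and grips with 3 to 60 N. Pads are 19 mm wide; open, the fingers measure 130 mm over their backs; the gripper's body (75 mm by 190 mm) begins 47 mm behind the grasp point.
Start: joints at [-1.44, 0.342, 1.524, -0, 1.275, -0.146], TCP at [143.493, -505.029, 226.741] pointing down, gripper open.
Joint ranges: [-2.53, 2.53], [-0.77, 2.02], [0.04, 2.7], [-1, 4.14], [0.28, 2.66], [-3.11, 3.11]. Speed limits (rad/s): [2.57, 2.57, 3.14, 3.14, 3.14, 3.14].

## Interface

Orientations are given as [roll, pitch, yaw] about the fixed x, y, z axes, in that order (R = Rz(yaw) Ry(pitch) Rx(roll)).
In Python, from plant import get_obs, capture, close_job gives the robot as it stands. The module is installed in compiled form; this text tells all that it offers.
- The arm moves only by the tool send_rows, never from a script. Its argument "moves" is a list of rows, each a list of 4 numbers: the shift along the tool's x, y, z in mm, then the turn about the tool's x in degrees. In form: [[tx, ty, tz, yaw], ...]. A call has 1 to 8 rows; each row shifts and turns the commanded pose from where the row before left it, along the tool's axes as they then stand; what a row does not reach is not made up. A row lasts 1/8 s, in which the tool goes at most 62.5 mm and 10.7 degrees, less where a joint would pass 70% of its speed; a pose out of reach is approached as far as the arm can. A call with a gripper value outside its range is refused whole. "hand" is the opening, from 0 (shut) to 1 (fully open), set as the call begins (left out, the last holds). The fingers move at their own pace and stop on an object; the grip force is fixed at half the most. Time passes only in rows, so rows that do not move let the fingers close. It gives the time, the measured TCP pose, the force and the opening at its end, in the units of the state.
- get_obs(): the state, without advancing time (a new reading comes with each control period).
- capture(name): name is "scene" or "top"; returns a dict with "image" (480x640x3 uint8, red, green, blue), "K" (3x3 intrinsics, pixels), "dist" ([k1, k2, p1, p2, k3] as OpenCV has them; the pictures are not rectified), "position" and "attitude" of the camera in the world. Camera axes: x right, y down, z forward; pixel columns grow to the right and rows downward; lengths in mm; the calibration is good to about 2 mm. A picture is of the moment at which its call begins. There is no depth.
- close_job(): hands the job in, once; it reports no verdict.
The state is a dict: "time": time; "joint_positions": joint angles; "dq": joint speeds; "tau": joint torques, N m; "tool_pos": TCP position; "tcp_rot": TCP orientation; "contact_force": force on the tool from outside, world axes, zero at the start; "moment": the same for the moment, N m; "grip_width": finger opening in mm.
Only numpy, scipy, OpenCV 4.12 (cv2) and the standard library are available. Lean on these libraries where they do the work, as an engineer would, in place of code of your own. Each camera call takes 0.05 s, during which the arm holds its last target. There are 200 camera calls.

## Task

Set out this case for reading: stand each thing, upright, inside the holder meant for it - the red-lidded pot in the red ring, the blue-lidded pot in the blue ring, the amber bottle in the black ring, the yellow slide box lying flat in the yellow tray. The red-lidded pot is urgent and must be in its ring before any of the others is put in place. Set everything down gently rather than dropping it, let go, and leave the green-lidded pot and the pink glass dish standing where they are.

Things in the scene. Friction and masses are not known exactly. Their poses are not given: they have to be found in the camera images.
- red_pot: specimen pot, white body, red screw lid (and a thin red band under it); round, body 54 mm diameter at the foot widening to 58 at 56 mm height, lid 60 mm diameter, 70 mm tall, about 0.09 kg, loose. Origin: centre of its underside; z up along its axis
- blue_pot: specimen pot, white body, blue screw lid (and a thin blue band under it); round, body 54 mm diameter at the foot widening to 58 at 56 mm height, lid 60 mm diameter, 70 mm tall, about 0.09 kg, loose. Origin: centre of its underside; z up along its axis
- amber_bottle: small dark amber mounting-medium bottle with a white label and a black cap, loose; round, body 42 mm diameter up to 62 mm height, shoulder to 72 mm, cap 29 mm diameter, 92 mm tall overall, about 0.11 kg. Origin: centre of its underside; z up along its axis
- slide_box: yellow closed microscope-slide box lying flat, loose, with a white label on top; 100 mm long (its x) by 42 mm wide (its y) by 36 mm tall, about 0.14 kg; a half turn about z makes no difference. Origin: centre of its underside; z up
- red_ring: round red holder with a grey floor, fixed to the bench: shallow dish 88 mm outside diameter, recess 74 mm inside diameter, rim 12 mm tall, floor 4 mm above the bench. Origin: centre of its underside, on the bench; z up
- blue_ring: round blue holder with a grey floor, fixed to the bench: shallow dish 88 mm outside diameter, recess 74 mm inside diameter, rim 12 mm tall, floor 4 mm above the bench. Origin: centre of its underside, on the bench; z up
- black_ring: round black holder with a grey floor, fixed to the bench: shallow dish 72 mm outside diameter, recess 58 mm inside diameter, rim 12 mm tall, floor 4 mm above the bench. Origin: centre of its underside, on the bench; z up
- yellow_tray: yellow rectangular tray with a grey floor, fixed to the bench, open on top: outside 126 mm (its x) by 68 mm (its y), recess 116 by 58 mm, rim 12 mm tall, floor 4 mm above the bench. Either way round will do for the box. Origin: centre of its underside, on the bench; z up
- green_pot: specimen pot, white body, green screw lid (and a thin green band under it); round, body 54 mm diameter at the foot widening to 58 at 56 mm height, lid 60 mm diameter, 70 mm tall, about 0.09 kg, loose; it stays where it is. Origin: centre of its underside; z up along its axis
- dish: glass dish with a pink floor, 84 mm diameter, 15 mm tall, loose; it stays where it is. Origin: centre of its underside; z up
Things that resemble listed ones, but are neither listed nor needed, are in the scene too. What is shaped like the black_ring but purple or turquoise is not meant.

How it is judged (in metres and radians):
On the way:
1. the red-lidded pot stands released in the red ring while none of the other three is yet in its holder (horizontal distance between red_pot and red_ring below 0.013 m and z of red_pot in the frame of red_ring below 0.008 m and angle between red_pot's own z axis and vertical below 0.1 rad and contact force between red_pot and the fingers below 0.1 N and horizontal distance between blue_pot and blue_ring above 0.05 m and horizontal distance between amber_bottle and black_ring above 0.05 m and horizontal distance between slide_box and yellow_tray above 0.05 m), for 0.2 s.
At the end, for the whole second after the job is handed in: Each of the four things is down inside its own holder: centre within 13 mm of the holder's centre, underside less than 8 mm above the bench (resting on the holder's floor, not on its rim), upright to 0.1 rad, the slide box along the tray to 0.3 rad; all released and at rest (horizontal distance between red_pot and red_ring below 0.013 m and z of red_pot in the frame of red_ring below 0.008 m and angle between each of red_pot, blue_pot, amber_bottle, slide_box's own z axis and vertical below 0.1 rad and contact force between each of red_pot, blue_pot, amber_bottle, slide_box and the fingers below 0.1 N and linear speed of each of red_pot, blue_pot, amber_bottle, slide_box below 0.02 m/s and angular speed of each of red_pot, blue_pot, amber_bottle, slide_box below 0.2 rad/s and horizontal distance between blue_pot and blue_ring below 0.013 m and z of blue_pot in the frame of blue_ring below 0.008 m and horizontal distance between amber_bottle and black_ring below 0.013 m and z of amber_bottle in the frame of black_ring below 0.008 m and horizontal distance between slide_box and yellow_tray below 0.013 m and z of slide_box in the frame of yellow_tray below 0.008 m and angle between the x axis of slide_box and the x axis of yellow_tray, either way round below 0.3 rad); the robot touches nothing.
It fails at once if the green-lidded pot is pushed more than 15 mm or tipped (distance of green_pot from where it was at the start of the episode above 0.015 m or angle between green_pot's own z axis and vertical above 0.25 rad).
It fails at once if the glass dish is pushed more than 15 mm or tipped (distance of dish from where it was at the start of the episode above 0.015 m or angle between dish's own z axis and vertical above 0.25 rad).
It fails at once if something is dropped into its holder (faster than 0.6 m/s within 50 mm above the holder) ((horizontal distance between red_pot and red_ring below 0.03 m and z of red_pot in the frame of red_ring below 0.05 m and linear speed of red_pot above 0.6 m/s) or (horizontal distance between blue_pot and blue_ring below 0.03 m and z of blue_pot in the frame of blue_ring below 0.05 m and linear speed of blue_pot above 0.6 m/s) or (horizontal distance between amber_bottle and black_ring below 0.03 m and z of amber_bottle in the frame of black_ring below 0.05 m and linear speed of amber_bottle above 0.6 m/s) or (horizontal distance between slide_box and yellow_tray below 0.03 m and z of slide_box in the frame of yellow_tray below 0.05 m and linear speed of slide_box above 0.6 m/s)).
It also fails if it takes over 99 s, if anything falls off the work surface, if the arm or the gripper's body presses on something with over 40 N, if the wrist force passes 120 N, or if a joint passes its speed limit or range.

## Working session

There is one attempt and no reset: what is moved stays moved. The work goes in short steps, Python scripts to look and compute and a tool call to move; the robot and the scene stay as the last step left them, time stands still between calls to the robot, and variables do not carry over. Pictures are saved under pics/ and viewed, about 12 in all and at most 16, crops included, and the job is handed in when it is done.

Besides the shell and the picture viewer there is one more tool, called after ">>>" as name(argument=value, ...), one argument or row to a line, values as JSON. send_rows: Moves the arm, as the interface text tells. Its arguments: {"type":"object","properties":{"moves":{"type":"array","items":{"type":"array","items":{"type":"number"}}},"hand":{"type":"number"}},"required":["moves"]}

```bash
mkdir -p pics; python3 - <<'E'
from plant import get_obs,capture
import cv2
print(get_obs())
for n in("scene","top"):
    c=capture(n);cv2.imwrite(f"pics/{n}0.png",c["image"][:,:,::-1]);print({k:v for k,v in c.items() if k!="image"})
E
```

```text
{'time': 0.0, 'joint_positions': array([-1.44001702e+00,  3.42704477e-01,  1.52503399e+00, -4.05266632e-05,
        1.27540599e+00, -1.46014879e-01]), 'dq': array([ 0.00025785,  0.00021459,  0.00045386, -0.00126251, -0.00028547,
       -0.00090938]), 'tau': array([ 9.69883399e-05, -4.31234050e+01, -2.44217044e+01,  7.20440154e-02,
        5.61321003e-02, -1.31546972e-04]), 'tool_pos': array([ 143.41505681, -504.59551875,  226.04851716]), 'tcp_rot': array([-1.69184351,  1.56924404,  1.72655516]), 'contact_force': array([-0.39536396, -1.03031976,  0.61902202]), 'moment': array([-0.01203422, -0.00802348,  0.01064914]), 'grip_width': 91.6682378674197}
{'K': array([[532.06213787,   0.        , 314.43279695],
       [  0.        , 532.06213787, 241.90211788],
       [  0.        ,   0.        ,   1.        ]]), 'dist': array([-0.12544707,  0.        ,  0.        ,  0.        ,  0.        ]), 'position': array([1152.0885032 , -177.31129617,  937.05305868]), 'attitude': array([-2.49307334, -0.01420063,  1.33230562])}
{'K': array([[536.15368836,   0.        , 313.11684954],
       [  0.        , 536.15368836, 237.07544544],
       [  0.        ,   0.        ,   1.        ]]), 'dist': array([-0.16189564,  0.        ,  0.        ,  0.        ,  0.        ]), 'position': array([ 283.50685158,   12.118008  , 1393.98151433]), 'attitude': array([-3.00089177, -0.01708951, -1.59834085])}
```

View pics/top0.png

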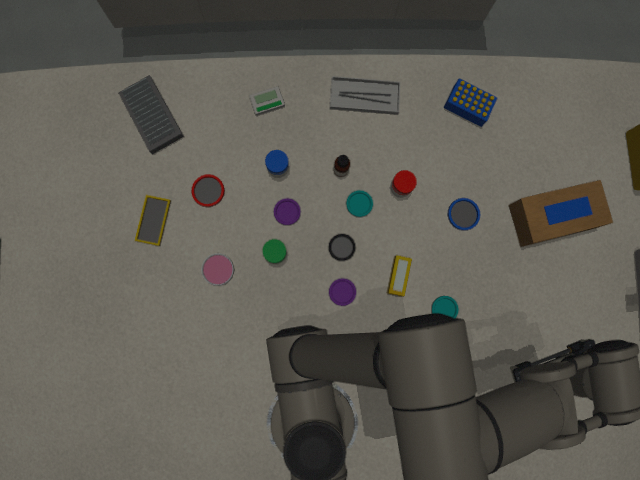

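View pics/scene0.png

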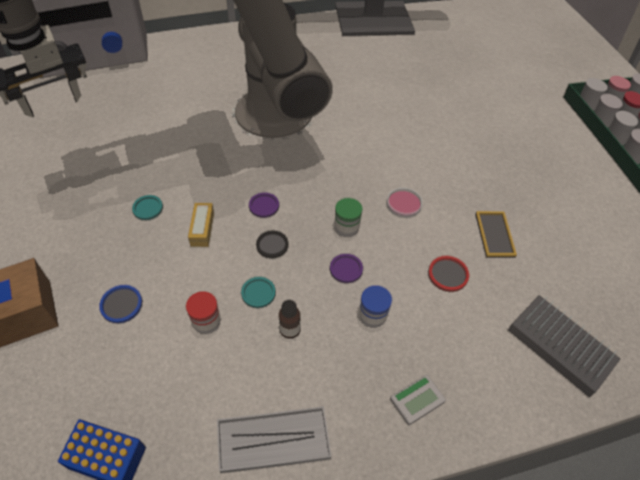

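```bash
cat > h.py <<'E'
import numpy as np,cv2
from scipy.spatial.transform import Rotation as Rn
from plant import get_obs,capture
def toplane(c,px,z):
    u=cv2.undistortPoints(np.float64(px).reshape(-1,1,2),c["K"],c["dist"]).reshape(-1,2)
    d=np.c_[u,np.ones(len(u))]@Rn.from_euler("xyz",c["attitude"]).as_matrix().T
    p=c["position"]; return (p+d*((z-p[2])/d[:,2])[:,None])[:,:2]
def proj(c,P):
    R=Rn.from_euler("xyz",c["attitude"]).as_matrix()
    return cv2.projectPoints(np.float64(P).reshape(-1,1,3),cv2.Rodrigues(R.T)[0],-R.T@c["position"],c["K"],c["dist"])[0].reshape(-1,2)
H={"red":[(0,8),(172,180)],"blue":[(105,125)],"green":[(50,75)],"yellow":[(18,32)],"pink":[(160,178)]}
def mask(c,col):
    v=cv2.cvtColor(c["image"],cv2.COLOR_RGB2HSV)
    if col=="dark": return (v[...,2]<62).astype(np.uint8)
    m=np.zeros(v.shape[:2],bool)
    for a,b in H[col]: m|=(v[...,0]>=a)&(v[...,0]<=b)
    return (m&(v[...,1]>(60 if col=="pink" else 110))&(v[...,2]>40)).astype(np.uint8)
def blob(c,col,z,near,r=75):
    """world points (on plane z) of the biggest blob of that colour near xy"""
    m=mask(c,col); n,l,s,_=cv2.connectedComponentsWithStats(m)
    best=None
    for i in range(1,n):
        if s[i,4]<15: continue
        ys,xs=np.nonzero(l==i); q=toplane(c,np.c_[xs,ys],z)
        if np.linalg.norm(q.mean(0)-near)<r and (best is None or len(q)>len(best)): best=q
    return best
def lid(c,q,R):
    """centre of a disc top whose side is seen too: trust the edge far from the camera"""
    e=q.mean(0)-c["position"][:2]; e/=np.linalg.norm(e); n=np.array([-e[1],e[0]])
    a,b=q@e,q@n
    return e*(np.percentile(a,99.5)+.5-R)+n*(b.min()+b.max())/2, np.ptp(a),np.ptp(b)
def circ(q): (x,y),r=cv2.minEnclosingCircle(np.float32(q)); return np.array([x,y]),r
E
cat > meas.py <<'E'
from h import *
cs={n:capture(n) for n in("top","scene")}
t=cs["top"]
for nm,col,z,px,k in [("red_pot","red",70,(404,182),30),("blue_pot","blue",70,(277,161),30),("green_pot","green",70,(275,251),30),("bottle","dark",92,(342,160),14.5),("red_ring","red",12,(208,190),0),("blue_ring","blue",12,(464,214),0),("black_ring","dark",12,(342,247),0),("dish","pink",4,(218,270),0),("box","yellow",36,(400,276),-1),("tray","yellow",12,(153,220),-1)]:
    near=toplane(t,[px],z)[0]
    for n,c in cs.items():
        q=blob(c,col,z,near,40)
        if q is None: print(nm,n,None);continue
        if k>0: r=lid(c,q,k)
        elif k==0: r=circ(q)
        else: r=cv2.minAreaRect(np.float32(q))
        print(nm,n,*[np.round(x,1) for x in r])
E
python3 meas.py
```

```text
red_pot top [ 608.3 -253.1] 66.6 58.2
red_pot scene [ 613.2 -253. ] 63.2 57.1
blue_pot top [668.3  72.9] 61.4 56.7
blue_pot scene [675.9  71. ] 58.2 54.6
green_pot top [437.6  82.3] 59.4 55.6
green_pot scene [445.8  68. ] 33.9 22.8
bottle top [660.5 -95. ] 57.5 37.8
bottle scene [668.  -95.6] 36.1 32.4
red_ring top [612.  259.4] 44.6
red_ring scene [617.5 258.2] 45.0
blue_ring top [ 531.4 -421. ] 43.9
blue_ring scene [ 536.5 -419.9] 43.2
black_ring top [450.8 -90.6] 35.5
black_ring scene [458.4 -90.6] 35.4
dish top [401.7 234.7] 38.1
dish scene [401.2 235.6] 37.4
box top [ 370.9 -233.5] [ 44.9 100.8] 75.8
box scene [ 385.6 -234.9] [ 44.6 118.7] 76.2
tray top [535.5 407.1] [ 70.3 126.5] 77.0
tray scene [541.  405.2] [ 69.  129.1] 76.7
```

```bash
cat > go.py <<'E'
import sys
from h import *
o=get_obs(); R=Rn.from_euler("xyz",o["tcp_rot"]).as_matrix()
jaw=lambda R:np.degrees(np.arctan2(R[1,1],R[0,1]))
tgt=np.array(list(map(float,sys.argv[1:4])))
yaw=0
if len(sys.argv)>4:
    yaw=(jaw(R)-float(sys.argv[4])+90)%180-90   # turn about tool x (down) lowers jaw angle
Rr=R@Rn.from_euler("x",yaw,degrees=True).as_matrix()
print("t",round(o["time"],2),"pos",o["tool_pos"].round(1),"jaw",round(jaw(R),1),"down",R[:,0].round(3),"q6",o["joint_positions"][5].round(2),"w",round(o["grip_width"],1))
print("yaw",round(yaw,1),"jaw after",round(jaw(Rr),1),"shift after yaw",(Rr.T@(tgt-o["tool_pos"])).round(1))
E
python3 go.py 611 -253 150 76
```

```text
t 0.2 pos [ 143.5 -504.8  226.3] jaw -74.1 down [-0.     0.001 -1.   ] q6 -0.15 w 91.8
yaw 29.9 jaw after -104.0 shift after yaw [  76.5 -357.3 -392.8]
```

>>> send_rows(
  moves=[
    [0,0,0,10],
    [0,0,0,10],
    [0,0,0,9.9],
    [0,-15,-15,0],
    [6,-30,-35,0],
    [7,-35,-38,0],
    [7,-35,-38,0],
    [7,-35,-38,0],
  ],
  hand=1,
)

```text
time: 1.2
tool_pos: [340.3, -398.4, 199.5]
tcp_rot: [1.493, 1.571, -1.894]
contact_force: [0.7, 0.0, -0.4]
grip_width: 92.0
```

>>> send_rows(
  moves=[
    [7,-35,-38,0],
    [7,-35,-38,0],
    [7,-35,-38,0],
    [7,-35,-38,0],
    [7,-35,-38,0],
    [7,-20,-25,0],
    [7,-12,-12,0],
    [0,0,0,0],
  ],
)

```text
time: 2.2
tool_pos: [609.2, -253.0, 149.6]
tcp_rot: [-0.133, 1.569, 2.764]
contact_force: [-0.7, 0.5, -0.1]
grip_width: 91.8
```

```bash
python3 go.py 611 -253 23 76
```

```text
t 2.2 pos [ 609.2 -253.   149.6] jaw -104.0 down [-0.002  0.001 -1.   ] q6 1.31 w 91.8
yaw 0.0 jaw after -104.0 shift after yaw [126.5  -0.4  -2.1]
```

>>> send_rows(
  moves=[
    [25,0,-2,0],
    [25,0,0,0],
    [25,0,0,0],
    [20,0,0,0],
    [16,0,0,0],
    [10,0,0,0],
    [5,0,0,0],
    [0,0,0,0],
  ],
)

```text
time: 3.2
tool_pos: [611.4, -254.2, 24.9]
tcp_rot: [2.418, 1.571, -0.969]
contact_force: [-0.8, 0.4, 0.8]
grip_width: 91.9
```

```bash
python3 - <<'E'
from h import *
a=capture("scene")["image"][220:400,110:310];b=capture("top")["image"][110:250,330:480]
a=cv2.resize(a,None,fx=2.0,fy=2.0,interpolation=2);b=cv2.resize(b,(int(150*360/140),360),interpolation=2)
cv2.imwrite("pics/g1.png",np.hstack([a,b])[:,:,::-1])
E
python3 go.py 611 -253 23 76
```

```text
t 3.3 pos [ 611.7 -254.2   25.4] jaw -104.0 down [ 0.001 -0.001 -1.   ] q6 1.31 w 91.6
yaw -0.0 jaw after -104.0 shift after yaw [ 2.4 -1.   1. ]
```

View pics/g1.png

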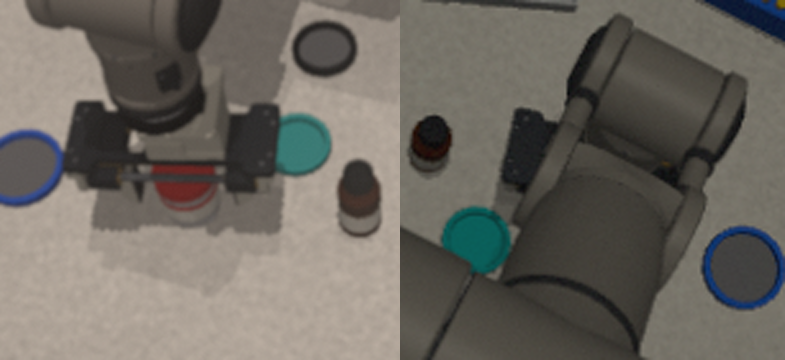

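The red pot (crop px 187,185) sits between the fingers. Closing the gripper and lifting.

>>> send_rows(
  moves=[
    [0,0,0,0],
    [0,0,0,0],
    [0,0,0,0],
    [0,0,0,0],
    [0,0,0,0],
    [0,0,0,0],
    [0,0,0,0],
    [0,0,0,0],
  ],
  hand=0,
)

```text
time: 4.3
tool_pos: [611.4, -254.2, 24.8]
tcp_rot: [2.248, 1.571, -1.138]
contact_force: [-0.3, -0.4, 1.5]
grip_width: 58.7
```

>>> send_rows(
  moves=[
    [-5,0,0,0],
    [-10,0,0,0],
    [-20,0,0,0],
    [-25,0,0,0],
    [-25,0,0,0],
    [-20,0,0,0],
    [-10,0,0,0],
    [0,0,0,0],
  ],
)

```text
time: 5.3
tool_pos: [611.6, -254.1, 140.5]
tcp_rot: [2.822, 1.569, -0.565]
contact_force: [-1.4, -0.7, -0.9]
grip_width: 58.9
```

```bash
python3 - <<'E'
from h import *
a=capture("scene")["image"][160:400,90:330]
cv2.imwrite("pics/g2.png",cv2.resize(a,None,fx=2,fy=2,interpolation=2)[:,:,::-1])
E
python3 go.py 614.7 258.8 125 76
```

```text
t 5.35 pos [ 611.2 -254.   139.5] jaw -104.0 down [-0.  0. -1.] q6 1.31 w 59.0
yaw -0.0 jaw after -104.0 shift after yaw [  14.5 -498.4  120.6]
```

View pics/g2.png

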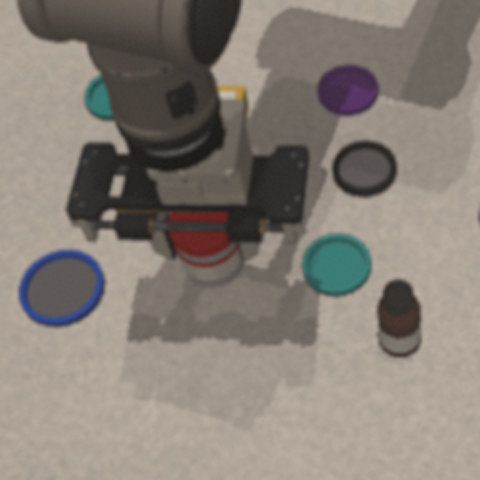

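The pot is held upright (crop px 205,250). Carrying it over to the red ring.

>>> send_rows(
  moves=[
    [0,-15,4,0],
    [0,-30,8,0],
    [0,-42,10,0],
    [0,-45,11,0],
    [0,-45,11,0],
    [0,-45,11,0],
    [0,-45,11,0],
    [0,-45,11,0],
  ],
)

```text
time: 6.35
tool_pos: [611.3, 69.8, 138.9]
tcp_rot: [0.124, 1.569, 3.021]
contact_force: [0.0, 0.0, -1.2]
grip_width: 59.0
```

>>> send_rows(
  moves=[
    [0,-45,11,0],
    [0,-45,11,0],
    [0,-45,11,0],
    [0,-30,7,0],
    [0,-15,3,0],
    [0,-6,1,0],
    [0,0,0,0],
    [0,0,0,0],
  ],
)

```text
time: 7.35
tool_pos: [615.0, 257.2, 139.7]
tcp_rot: [1.457, 1.57, -1.931]
contact_force: [-0.3, -0.7, -0.6]
grip_width: 58.9
```

```bash
python3 go.py 614.7 258.8 29 76; python3 - <<'E'
from h import *
t=capture("top");s=capture("scene")
for c in(t,s):
    q=blob(c,"red",12,np.array([614,259]),60); print(None if q is None else circ(q))
cv2.imwrite("pics/g3.png",cv2.resize(s["image"][190:350,380:560],None,fx=3,fy=3,interpolation=2)[:,:,::-1])
E
```

```text
t 7.35 pos [615.  257.2 139.7] jaw -104.1 down [-0. -0. -1.] q6 2.1 w 58.9
yaw -0.1 jaw after -104.0 shift after yaw [110.7  -1.5   0.6]
(array([596.89355469, 224.55944824]), 13.98160171508789)
(array([617.31872559, 257.402771  ]), 44.96038818359375)
```

View pics/g3.png

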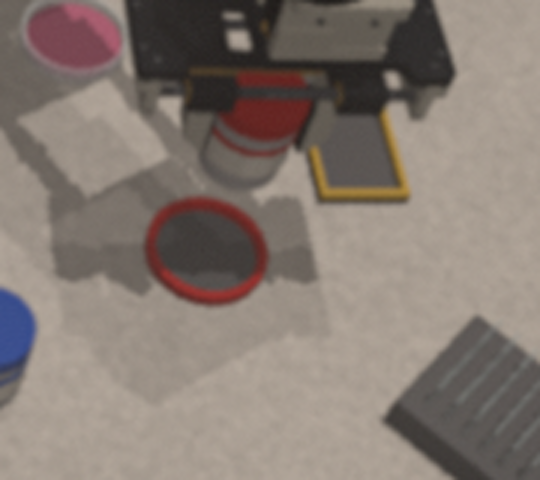

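Pot (crop 250,150) is above the ring (crop 207,250), with parallax as expected. Lowering.

>>> send_rows(
  moves=[
    [15,-1.5,0,0],
    [22,0,0,0],
    [22,0,0,0],
    [20,0,0,0],
    [14,0,0,0],
    [8,0,0,0],
    [4,0,0,0],
    [0,0,0,0],
  ],
)

```text
time: 8.45
tool_pos: [615.3, 259.9, 34.9]
tcp_rot: [-2.828, 1.57, 0.068]
contact_force: [1.1, 0.1, -0.8]
grip_width: 58.9
```

```bash
python3 go.py 614.7 258.8 29 76;  python3 - <<'E'
from h import *
s=capture("scene"); print(get_obs()["contact_force"])
cv2.imwrite("pics/g4.png",cv2.resize(s["image"][190:350,380:560],None,fx=3,fy=3,interpolation=2)[:,:,::-1])
E
```

```text
t 8.45 pos [615.3 259.9  34.9] jaw -104.0 down [ 0.  0. -1.] q6 2.1 w 58.9
yaw -0.0 jaw after -104.0 shift after yaw [5.9 1.3 0.3]
[ 0.78212667 -0.32943428 -0.84905775]
```

View pics/g4.png

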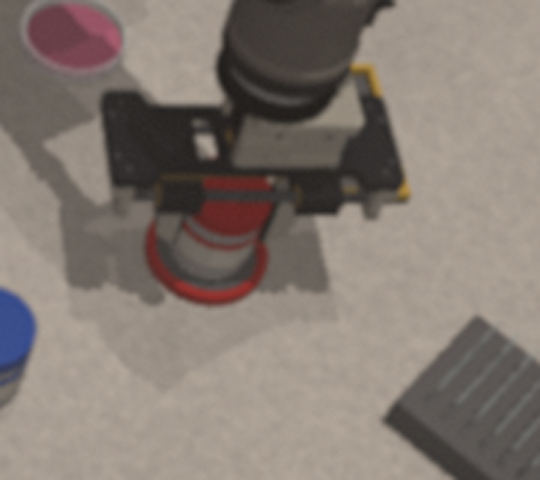

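The pot foot (crop 213,262) is centred within the red ring. Setting it down.

>>> send_rows(
  moves=[
    [2,0,0,0],
    [2,0,0,0],
    [1.5,0,0,0],
    [0,0,0,0],
  ],
)

```text
time: 9.0
tool_pos: [615.1, 259.8, 29.0]
tcp_rot: [0.723, 1.57, -2.664]
contact_force: [0.0, 0.8, -1.4]
grip_width: 59.3
```

>>> send_rows(
  moves=[
    [0,0,0,0],
    [0,0,0,0],
    [0,0,0,0],
    [0,0,0,0],
    [0,0,0,0],
    [0,0,0,0],
  ],
  hand=1,
)

```text
time: 9.75
tool_pos: [615.2, 259.9, 29.2]
tcp_rot: [3.09, 1.571, -0.297]
contact_force: [0.8, -0.2, -0.4]
grip_width: 91.8
```

>>> send_rows(
  moves=[
    [-5,0,0,0],
    [-15,0,0,0],
    [-25,0,0,0],
    [-30,0,0,0],
    [-30,0,0,0],
    [-20,0,0,0],
    [-5,0,0,0],
    [0,0,0,0],
  ],
)

```text
time: 10.75
tool_pos: [615.1, 259.9, 159.4]
tcp_rot: [-2.861, 1.57, 0.036]
contact_force: [0.4, -0.1, 0.1]
grip_width: 91.9
```

```bash
python3 go.py 672 72 150 76
```

```text
t 10.75 pos [615.1 259.9 159.4] jaw -104.0 down [ 0.  0. -1.] q6 2.1 w 91.9
yaw -0.0 jaw after -104.0 shift after yaw [   9.5  168.5 -100.7]
```

>>> send_rows(
  moves=[
    [0,20,-12,0],
    [0,35,-20,0],
    [0,40,-24,0],
    [0,36,-22,0],
    [3,24,-15,0],
    [3,10,-6,0],
    [3,3,-2,0],
    [0,0,0,0],
  ],
)

```text
time: 11.75
tool_pos: [671.9, 73.0, 149.5]
tcp_rot: [0.106, 1.569, 3.003]
contact_force: [0.5, -0.1, -0.4]
grip_width: 91.8
```

```bash
python3 go.py 672 72 24 76; python3 - <<'E'
from h import *
s=capture("scene"); t=capture("top")
cv2.imwrite("pics/g5.png",np.hstack([cv2.resize(s["image"][210:350,340:500],None,fx=2.4,fy=2.4,interpolation=2),cv2.resize(t["image"][130:270,150:310],None,fx=2.4,fy=2.4,interpolation=2)])[:,:,::-1])
E
```

```text
t 11.75 pos [671.9  73.  149.5] jaw -104.0 down [-0.001  0.    -1.   ] q6 1.81 w 91.8
yaw -0.0 jaw after -104.0 shift after yaw [125.5   0.9  -0.5]
```

View pics/g5.png

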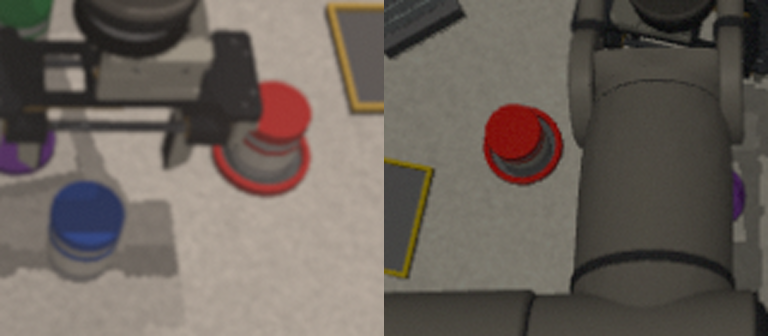

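The red pot stands upright in its ring in both views. Now the blue pot.

>>> send_rows(
  moves=[
    [15,0,0,0],
    [25,0,0,0],
    [25,0,0,0],
    [25,0,0,0],
    [20,0,0,0],
    [10,0,0,0],
    [5,0,0,0],
    [0,0,0,0],
  ],
)

```text
time: 12.85
tool_pos: [672.5, 72.5, 25.3]
tcp_rot: [3.04, 1.57, -0.346]
contact_force: [0.7, 0.3, 0.9]
grip_width: 91.5
```

>>> send_rows(
  moves=[
    [0,0,0,0],
    [0,0,0,0],
    [0,0,0,0],
    [0,0,0,0],
    [0,0,0,0],
    [0,0,0,0],
    [0,0,0,0],
  ],
  hand=0,
)

```text
time: 13.72
tool_pos: [672.5, 72.4, 25.4]
tcp_rot: [-3.113, 1.57, -0.216]
contact_force: [-0.5, 0.2, 2.1]
grip_width: 59.0
```

>>> send_rows(
  moves=[
    [-5,0,0,0],
    [-10,0,0,0],
    [-20,0,0,0],
    [-25,0,0,0],
    [-25,0,0,0],
    [-20,0,0,0],
    [-10,0,0,0],
    [0,0,0,0],
  ],
)

```text
time: 14.72
tool_pos: [672.7, 72.4, 140.9]
tcp_rot: [-2.964, 1.569, -0.068]
contact_force: [-0.3, 0.5, -1.0]
grip_width: 58.8
```

```bash
python3 go.py 534 -420.5 140 76
```

```text
t 14.72 pos [672.7  72.4 140.9] jaw -104.0 down [ 0.001 -0.    -1.   ] q6 1.81 w 58.8
yaw -0.0 jaw after -104.0 shift after yaw [  0.8 511.8  15.3]
```

>>> send_rows(
  moves=[
    [0,15,0,0],
    [0,30,1,0],
    [0,42,1,0],
    [0,45,1,0],
    [0,45,2,0],
    [0,45,2,0],
    [0,45,1,0],
    [0,45,2,0],
  ],
)

```text
time: 15.72
tool_pos: [585.4, -229.9, 139.2]
tcp_rot: [-0.033, 1.569, 2.862]
contact_force: [0.8, 0.2, -0.4]
grip_width: 58.7
```

>>> send_rows(
  moves=[
    [0,45,1,0],
    [0,45,1,0],
    [0,45,1,0],
    [0,35,1,0],
    [0,20,1,0],
    [0,10,0,0],
    [0,0,0,0],
    [0,0,0,0],
  ],
)

```text
time: 16.73
tool_pos: [534.2, -419.5, 140.3]
tcp_rot: [-1.318, 1.57, 1.58]
contact_force: [0.4, -0.3, -0.5]
grip_width: 58.6
```

```bash
python3 go.py 534 -420.5 30 76
```

```text
t 16.73 pos [ 534.2 -419.5  140.3] jaw -104.0 down [-0.  0. -1.] q6 1.04 w 58.6
yaw 0.0 jaw after -104.0 shift after yaw [ 1.103e+02  1.100e+00 -1.000e-01]
```

>>> send_rows(
  moves=[
    [15,1,0,0],
    [22,0,0,0],
    [22,0,0,0],
    [20,0,0,0],
    [14,0,0,0],
    [8,0,0,0],
    [4,0,0,0],
    [0,0,0,0],
  ],
)

```text
time: 17.73
tool_pos: [533.5, -421.7, 35.4]
tcp_rot: [2.516, 1.57, -0.87]
contact_force: [-0.1, -0.3, -0.8]
grip_width: 58.6
```

```bash
python3 - <<'E'
from h import *
s=capture("scene"); print(get_obs()["contact_force"])
cv2.imwrite("pics/g6.png",cv2.resize(s["image"][220:380,30:210],None,fx=3,fy=3,interpolation=2)[:,:,::-1])
E
```

```text
[ 0.17773133 -0.16943001 -0.27528806]
```

View pics/g6.png

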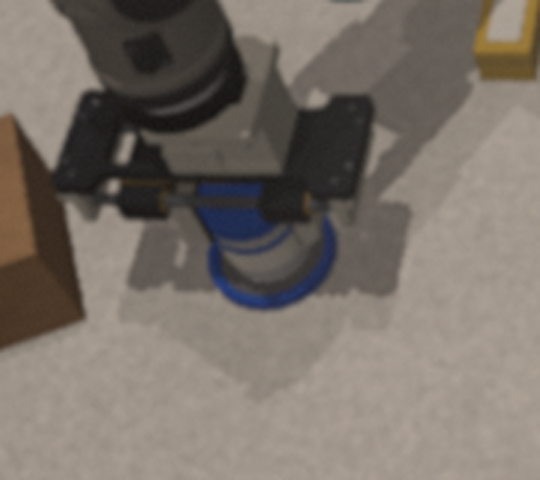

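The foot (crop 277,268) is inside the blue ring. Setting down and releasing.

>>> send_rows(
  moves=[
    [2,0,0,0],
    [2,0,0,0],
    [1.5,0,0,0],
    [0,0,0,0],
  ],
)

```text
time: 18.27
tool_pos: [533.3, -421.6, 29.6]
tcp_rot: [0.03, 1.571, 2.927]
contact_force: [-0.0, 0.5, -1.3]
grip_width: 58.9
```

>>> send_rows(
  moves=[
    [0,0,0,0],
    [0,0,0,0],
    [0,0,0,0],
    [0,0,0,0],
    [0,0,0,0],
    [0,0,0,0],
  ],
  hand=1,
)

```text
time: 19.02
tool_pos: [533.4, -421.6, 29.7]
tcp_rot: [1.121, 1.571, -2.266]
contact_force: [-1.0, 0.8, -0.3]
grip_width: 92.0
```

>>> send_rows(
  moves=[
    [-5,0,0,0],
    [-15,0,0,0],
    [-25,0,0,0],
    [-30,0,0,0],
    [-30,0,0,0],
    [-20,0,0,0],
    [-5,0,0,0],
    [0,0,0,0],
  ],
)

```text
time: 20.02
tool_pos: [533.3, -421.6, 160.0]
tcp_rot: [2.426, 1.57, -0.961]
contact_force: [-0.6, -0.3, -0.4]
grip_width: 91.5
```

```bash
python3 go.py 664 -95.3 160 76
```

```text
t 20.02 pos [ 533.3 -421.6  160. ] jaw -104.0 down [ 0. -0. -1.] q6 1.03 w 91.5
yaw -0.0 jaw after -104.0 shift after yaw [-1.000e-01 -3.482e+02 -4.780e+01]
```

>>> send_rows(
  moves=[
    [0,-20,-3,0],
    [0,-40,-5,0],
    [0,-50,-7,0],
    [0,-55,-8,0],
    [0,-55,-8,0],
    [0,-50,-7,0],
    [0,-40,-5,0],
    [0,-22,-3,0],
  ],
)

```text
time: 21.02
tool_pos: [658.6, -107.2, 158.8]
tcp_rot: [-0.2, 1.569, 2.7]
contact_force: [-0.1, -0.4, 0.2]
grip_width: 91.9
```

>>> send_rows(
  moves=[
    [0,-12,-1.5,0],
    [0,-4,0,0],
    [0,0,0,0],
  ],
)

```text
time: 21.4
tool_pos: [663.6, -96.5, 159.6]
tcp_rot: [1.172, 1.57, -2.216]
contact_force: [0.0, -0.1, 0.3]
grip_width: 92.1
```

```bash
python3 go.py 664 -95.3 32 76; python3 - <<'E'
from h import *
s=capture("scene")
cv2.imwrite("pics/g7.png",np.hstack([cv2.resize(s["image"][190:350,200:380],None,fx=2,fy=2,interpolation=2),cv2.resize(s["image"][220:380,30:210],None,fx=2,fy=2,interpolation=2)])[:,:,::-1])
E
```

```text
t 21.4 pos [663.6 -96.5 159.6] jaw -104.1 down [-0. -0. -1.] q6 1.56 w 92.1
yaw -0.1 jaw after -104.0 shift after yaw [ 1.276e+02 -1.300e+00 -1.000e-01]
```

View pics/g7.png

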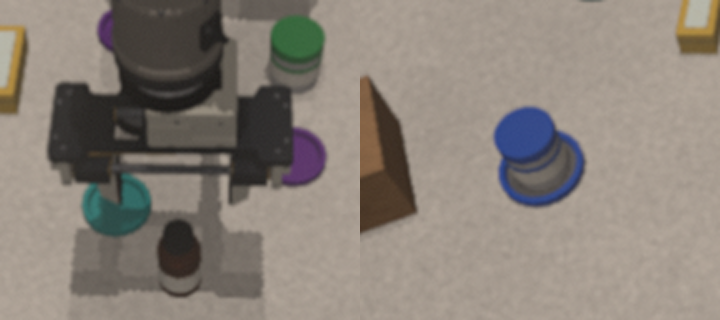

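The blue pot stands in its ring, and the bottle (left crop 180,258) lies centred between the fingers.

>>> send_rows(
  moves=[
    [15,-1,0,0],
    [25,0,0,0],
    [25,0,0,0],
    [25,0,0,0],
    [20,0,0,0],
    [12,0,0,0],
    [5,0,0,0],
    [0,0,0,0],
  ],
)

```text
time: 22.45
tool_pos: [664.2, -94.8, 32.7]
tcp_rot: [2.616, 1.571, -0.771]
contact_force: [0.0, -0.5, 0.1]
grip_width: 91.9
```

>>> send_rows(
  moves=[
    [0,0,0,0],
    [0,0,0,0],
    [0,0,0,0],
    [0,0,0,0],
    [0,0,0,0],
    [0,0,0,0],
    [0,0,0,0],
    [0,0,0,0],
  ],
  hand=0,
)

```text
time: 23.45
tool_pos: [664.1, -94.7, 32.7]
tcp_rot: [2.05, 1.571, -1.337]
contact_force: [0.4, -0.2, 0.2]
grip_width: 41.4
```

>>> send_rows(
  moves=[
    [-5,0,0,0],
    [-10,0,0,0],
    [-20,0,0,0],
    [-25,0,0,0],
    [-25,0,0,0],
    [-20,0,0,0],
    [-10,0,0,0],
    [0,0,0,0],
  ],
)

```text
time: 24.45
tool_pos: [664.4, -94.6, 148.5]
tcp_rot: [3.092, 1.569, -0.295]
contact_force: [-0.3, 1.2, -1.5]
grip_width: 41.4
```

```bash
python3 go.py 454.6 -90.6 145 76
```

```text
t 24.45 pos [664.4 -94.6 148.5] jaw -104.0 down [ 0.001 -0.    -1.   ] q6 1.56 w 41.4
yaw -0.0 jaw after -104.0 shift after yaw [  3.2  46.9 204.6]
```

>>> send_rows(
  moves=[
    [0,4,18,0],
    [0,8,33,0],
    [0,9,40,0],
    [0,9,40,0],
    [0,8,35,0],
    [0,6,24,0],
    [0,3,12,0],
    [0,0,3,0],
  ],
)

```text
time: 25.45
tool_pos: [453.7, -90.5, 147.5]
tcp_rot: [-0.227, 1.571, 2.669]
contact_force: [0.3, -0.3, -1.3]
grip_width: 41.5
```

>>> send_rows(
  moves=[
    [10,0,0,0],
    [20,0,0,0],
    [22,0,0,0],
    [20,0,0,0],
    [16,0,0,0],
    [10,0,0,0],
    [5,0,0,0],
    [0,0,0,0],
  ],
)

```text
time: 26.45
tool_pos: [454.0, -90.4, 44.5]
tcp_rot: [0.124, 1.571, 3.021]
contact_force: [-0.1, -0.7, -1.2]
grip_width: 41.4
```

```bash
python3 go.py 454.6 -90.6 37 76; python3 - <<'E'
from h import *
s=capture("scene")
cv2.imwrite("pics/g8.png",cv2.resize(s["image"][150:310,180:360],None,fx=3,fy=3,interpolation=2)[:,:,::-1])
E
```

```text
t 26.45 pos [454.  -90.4  44.5] jaw -104.0 down [-0.  0. -1.] q6 1.45 w 41.4
yaw -0.0 jaw after -104.0 shift after yaw [ 7.5  0.  -0.6]
```

View pics/g8.png

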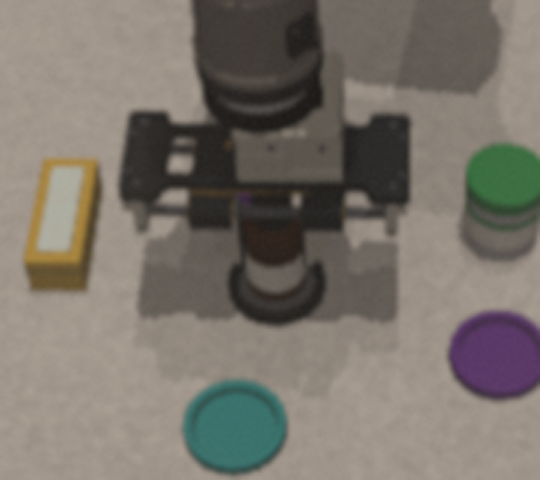

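The bottle foot (crop 276,290) is centred in the black ring. Lowering and releasing.

>>> send_rows(
  moves=[
    [3,0,0,0],
    [2,0,0,0],
    [1.5,0,0,0],
    [0.8,0,0,0],
    [0,0,0,0],
    [0,0,0,0],
  ],
)

```text
time: 27.25
tool_pos: [453.9, -90.5, 37.4]
tcp_rot: [2.47, 1.571, -0.917]
contact_force: [0.5, -0.5, -1.9]
grip_width: 41.6
```

>>> send_rows(
  moves=[
    [0,0,0,0],
    [0,0,0,0],
    [0,0,0,0],
    [0,0,0,0],
    [0,0,0,0],
    [0,0,0,0],
    [0,0,0,0],
  ],
  hand=1,
)

```text
time: 28.12
tool_pos: [453.8, -90.5, 37.4]
tcp_rot: [1.651, 1.571, -1.735]
contact_force: [0.1, 0.1, -0.9]
grip_width: 91.7
```

>>> send_rows(
  moves=[
    [-5,0,0,0],
    [-15,0,0,0],
    [-25,0,0,0],
    [-30,0,0,0],
    [-30,0,0,0],
    [-15,0,0,0],
    [-3,0,0,0],
    [0,0,0,0],
  ],
)

```text
time: 29.12
tool_pos: [453.6, -90.4, 160.1]
tcp_rot: [0.109, 1.57, 3.005]
contact_force: [0.6, 1.0, -0.2]
grip_width: 91.9
```

```bash
python3 go.py 374 -234 160 75.8
```

```text
t 29.12 pos [453.6 -90.4 160.1] jaw -104.0 down [-0.  0. -1.] q6 1.45 w 91.9
yaw 0.2 jaw after -104.2 shift after yaw [  0.2 158.8  41.9]
```

>>> send_rows(
  moves=[
    [0,15,4,0],
    [0,30,8,0],
    [0,35,10,0],
    [0,35,10,0],
    [0,25,6,0],
    [0,13,3,0],
    [0,5,1,0],
    [0,0,0,0],
  ],
)

```text
time: 30.12
tool_pos: [374.8, -233.3, 160.2]
tcp_rot: [-0.769, 1.57, 2.127]
contact_force: [-0.8, 0.3, 0.4]
grip_width: 92.1
```

```bash
python3 go.py 374 -234 13 75.8; python3 - <<'E'
from h import *
s=capture("scene")
cv2.imwrite("pics/g9.png",cv2.resize(s["image"][150:310,120:300],None,fx=3,fy=3,interpolation=2)[:,:,::-1])
for c,p in((s,(174,72)),):
    m=mask(c,"yellow"); q=blob(c,"yellow",36,np.array([378,-234]),60); print(cv2.minAreaRect(np.float32(q)))
E
```

```text
t 30.12 pos [ 374.8 -233.3  160.2] jaw -104.0 down [-0.  0. -1.] q6 1.08 w 92.1
yaw 0.2 jaw after -104.2 shift after yaw [147.2   0.9   0.5]
((385.7431335449219, -234.8829345703125), (46.35565185546875, 118.36827850341797), 76.26048278808594)
```

View pics/g9.png

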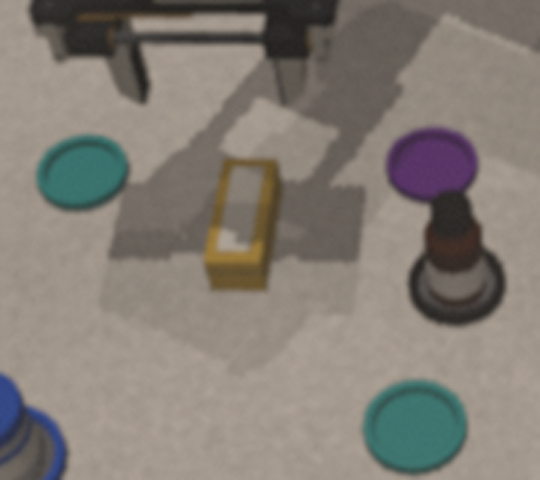

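The bottle stands in the black ring (crop 456,275). Going down on the box.

>>> send_rows(
  moves=[
    [15,0.9,0,0],
    [28,0,0,0],
    [30,0,0,0],
    [28,0,0,0],
    [22,0,0,0],
    [14,0,0,0],
    [6,0,0,0],
    [3,0,0,0],
  ],
)

```text
time: 31.18
tool_pos: [374.9, -234.1, 14.4]
tcp_rot: [2.576, 1.571, -0.81]
contact_force: [-1.0, 0.3, 0.7]
grip_width: 91.5
```

>>> send_rows(
  moves=[
    [0,0,0,0],
    [0,0,0,0],
    [0,0,0,0],
    [0,0,0,0],
    [0,0,0,0],
    [0,0,0,0],
    [0,0,0,0],
    [0,0,0,0],
  ],
  hand=0,
)

```text
time: 32.17
tool_pos: [374.6, -234.6, 14.5]
tcp_rot: [2.244, 1.57, -1.143]
contact_force: [-0.8, -0.7, 1.9]
grip_width: 42.2
```

>>> send_rows(
  moves=[
    [-5,0,0,0],
    [-10,0,0,0],
    [-20,0,0,0],
    [-25,0,0,0],
    [-25,0,0,0],
    [-20,0,0,0],
    [-10,0,0,0],
    [0,0,0,0],
  ],
)

```text
time: 33.17
tool_pos: [374.7, -234.5, 130.0]
tcp_rot: [2.63, 1.569, -0.757]
contact_force: [0.2, 0.3, -1.3]
grip_width: 42.0
```

```bash
python3 go.py 600 -50 128 76; python3 - <<'E'
from h import *
s=capture("scene")
cv2.imwrite("pics/g10.png",cv2.resize(s["image"][110:310,80:300],None,fx=2.7,fy=2.7,interpolation=2)[:,:,::-1])
E
```

```text
t 33.17 pos [ 374.7 -234.5  130. ] jaw -104.0 down [ 0.001 -0.001 -1.   ] q6 1.08 w 42.0
yaw -0.0 jaw after -104.0 shift after yaw [   2.  -233.5 -173.9]
```

View pics/g10.png

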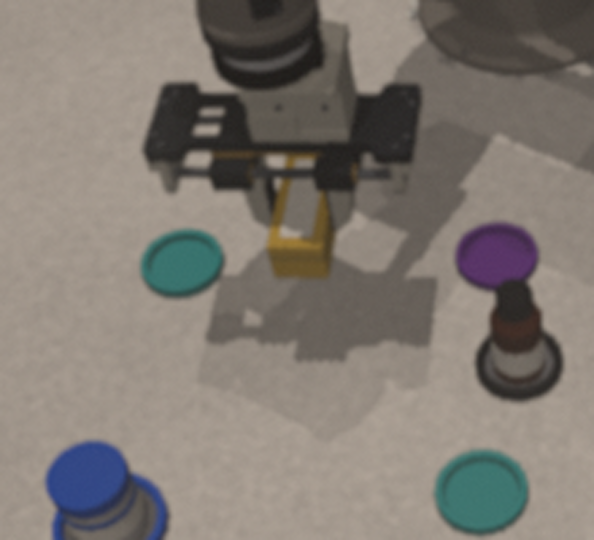

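Box is held level. Next the tray at (539, 406).

```bash
python3 go.py 539 406.2 160 77
```

```text
t 33.23 pos [ 374.4 -234.2  129.3] jaw -104.0 down [-0.  0. -1.] q6 1.08 w 42.0
yaw -1.0 jaw after -103.0 shift after yaw [ -30.7 -661.1  -16.3]
```

>>> send_rows(
  moves=[
    [-10,0,0,-1],
    [-12,-15,0,0],
    [-8,-30,-1,0],
    [0,-45,-1,0],
    [0,-45,-1,0],
    [0,-45,-1,0],
    [0,-45,-1,0],
    [0,-45,-1,0],
  ],
)

```text
time: 34.22
tool_pos: [441.3, 29.6, 160.0]
tcp_rot: [-2.873, 1.57, 0.041]
contact_force: [0.6, -0.4, -2.0]
grip_width: 41.7
```

>>> send_rows(
  moves=[
    [0,-45,-1,0],
    [0,-45,-1,0],
    [0,-45,-1,0],
    [0,-45,-1,0],
    [0,-45,-1,0],
    [0,-45,-1,0],
    [0,-45,-1,0],
    [0,-30,-1,0],
  ],
)

```text
time: 35.22
tool_pos: [526.0, 364.4, 159.6]
tcp_rot: [-0.156, 1.57, 2.759]
contact_force: [-0.3, -0.0, -1.4]
grip_width: 41.8
```

```bash
python3 go.py 539 406.2 160 77
```

```text
t 35.23 pos [526.  364.4 159.6] jaw -102.9 down [-0.  0. -1.] q6 2.28 w 41.8
yaw 0.1 jaw after -103.0 shift after yaw [ -0.4 -43.6  -3.2]
```

>>> send_rows(
  moves=[
    [0,-22,-1,0],
    [0,-15,-1,0],
    [10,-6,-1,0],
    [22,-2,0,0],
    [25,0,0,0],
    [20,0,0,0],
    [8,0,0,0],
    [0,0,0,0],
  ],
)

```text
time: 36.22
tool_pos: [539.6, 404.5, 73.9]
tcp_rot: [0.808, 1.569, -2.562]
contact_force: [0.9, 0.5, -1.6]
grip_width: 41.9
```

```bash
python3 go.py 539 406.2 19 77; python3 - <<'E'
from h import *
s=capture("scene")
cv2.imwrite("pics/g11.png",cv2.resize(s["image"][150:300,420:600],None,fx=3,fy=3,interpolation=2)[:,:,::-1])
E
```

```text
t 36.23 pos [539.6 404.5  73.9] jaw -103.1 down [-0.001 -0.001 -1.   ] q6 2.33 w 41.9
yaw -0.1 jaw after -103.0 shift after yaw [54.9 -1.6  0.9]
```

View pics/g11.png

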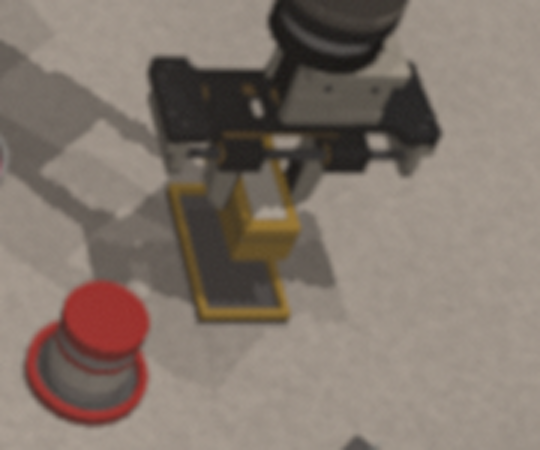

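Box (crop 262,225) is offset up and right of the tray, which matches the height parallax. Lowering to just above the rim, then checking.

>>> send_rows(
  moves=[
    [10,-1.5,0,0],
    [14,0,0,0],
    [10,0,0,0],
    [5,0,0,0],
    [0,0,0,0],
    [0,0,0,0],
  ],
)

```text
time: 37.02
tool_pos: [540.6, 406.4, 35.7]
tcp_rot: [-2.499, 1.57, 0.415]
contact_force: [0.7, 0.5, -1.5]
grip_width: 42.1
```

```bash
python3 go.py 539 406.2 19 77; python3 - <<'E'
from h import *
s=capture("scene")
# expected outlines: tray rim z=12 at measured scene-based pose; box bottom from image
cv2.imwrite("pics/g12.png",cv2.resize(s["image"][180:280,450:570],None,fx=5,fy=5,interpolation=2)[:,:,::-1])
E
```

```text
t 37.02 pos [540.6 406.4  35.7] jaw -103.0 down [ 0.001  0.    -1.   ] q6 2.33 w 42.1
yaw -0.0 jaw after -103.0 shift after yaw [16.7  0.5  1.6]
```

View pics/g12.png

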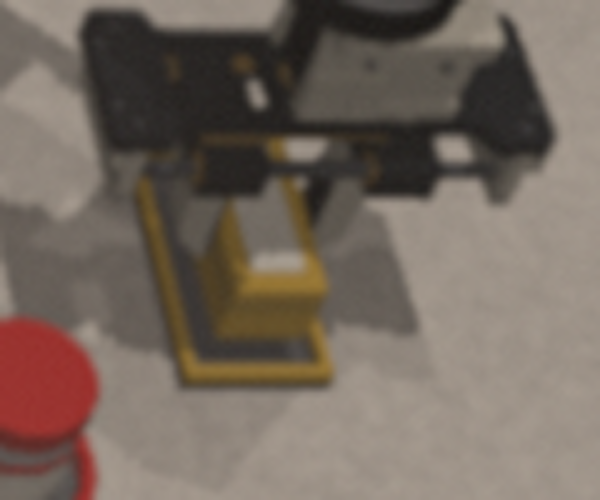

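```bash
python3 - <<'E'
from h import *
s=capture("scene"); f=lambda a:np.array(a)/5+[450,180]
b=toplane(s,f([(216,336),(320,338)]),21); r=toplane(s,f([(190,362),(318,360)]),12)
print(b,r,b.mean(0)-r.mean(0))
a=np.radians(-13);u=np.array([np.cos(a),np.sin(a)])
print("box centre",b.mean(0)-50*u,"tray",r.mean(0)-58*u)
E
```

```text
[[582.99695985 377.20225482]
 [594.79263973 422.96248237]] [[587.85482072 364.94535331]
 [600.20963205 422.39074914]] [-5.13742659  6.41431737]
box centre [540.17629655 411.32992131] tray [537.51876263 406.71521238]
```

>>> send_rows(
  moves=[
    [0,3,1.5,0],
    [4,0,0,0],
    [4,0,0,0],
    [3,0,0,0],
    [2,0,0,0],
    [2,0,0,0],
    [1,0,0,0],
    [0,0,0,0],
  ],
)

```text
time: 38.12
tool_pos: [538.2, 403.6, 19.3]
tcp_rot: [1.247, 1.571, -2.122]
contact_force: [0.0, -0.5, -1.5]
grip_width: 41.7
```

```bash
python3 go.py 539 406.2 19 77; python3 - <<'E'
from h import *
s=capture("scene"); print(get_obs()["contact_force"])
cv2.imwrite("pics/g13.png",cv2.resize(s["image"][180:280,450:570],None,fx=5,fy=5,interpolation=2)[:,:,::-1])
E
```

```text
t 38.12 pos [538.2 403.6  19.3] jaw -103.0 down [-0. -0. -1.] q6 2.33 w 41.7
yaw -0.0 jaw after -103.0 shift after yaw [ 0.3 -2.7 -0.2]
[ 0.12669329  1.18106844 -1.41744571]
```

View pics/g13.png

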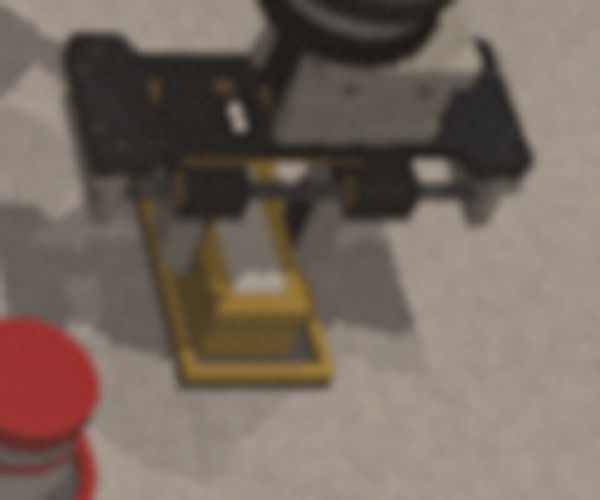

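The box sits inside the tray (front edge crop 205–300, 355, between rim edges 190 and 318). Settling and releasing.

>>> send_rows(
  moves=[
    [0.5,0,0,0],
    [0.4,0,0,0],
    [0,0,0,0],
    [0,0,0,0],
  ],
)

```text
time: 38.67
tool_pos: [538.3, 403.6, 18.6]
tcp_rot: [2.921, 1.571, -0.448]
contact_force: [-0.1, 0.1, -0.5]
grip_width: 41.3
```

>>> send_rows(
  moves=[
    [0,0,0,0],
    [0,0,0,0],
    [0,0,0,0],
    [0,0,0,0],
    [0,0,0,0],
    [0,0,0,0],
    [0,0,0,0],
  ],
  hand=1,
)

```text
time: 39.55
tool_pos: [538.2, 403.6, 18.5]
tcp_rot: [1.926, 1.571, -1.443]
contact_force: [0.5, 0.4, -0.0]
grip_width: 91.9
```

>>> send_rows(
  moves=[
    [-5,0,0,0],
    [-15,0,0,0],
    [-25,0,0,0],
    [-30,0,0,0],
    [-30,0,0,0],
    [-30,0,0,0],
    [-20,0,0,0],
    [-5,0,0,0],
  ],
)

```text
time: 40.55
tool_pos: [538.9, 404.1, 181.4]
tcp_rot: [-2.404, 1.566, 0.51]
contact_force: [-0.5, 0.5, -0.4]
grip_width: 91.8
```

>>> send_rows(
  moves=[
    [0,20,15,0],
    [0,30,20,0],
    [0,40,20,0],
    [0,40,20,0],
    [0,40,20,0],
    [0,40,15,0],
    [0,20,5,0],
    [0,0,0,0],
  ],
)

```text
time: 41.55
tool_pos: [373.6, 204.7, 178.6]
tcp_rot: [0.78, 1.57, -2.59]
contact_force: [-0.2, 1.4, -0.2]
grip_width: 91.6
```

```bash
sed -i 's/("bottle","dark",92,(342,160)/("bottle","dark",92,(342,243)/; s/(404,182),30/(200,186),30/; s/(277,161),30/(470,208),30/; s/"yellow",36,(400,276)/"yellow",40,(151,218)/' meas.py; python3 meas.py | grep -v bottle; python3 - <<'E'
from h import *
s=capture("scene"); t=capture("top")["image"]; print(get_obs()["time"],get_obs()["tool_pos"])
a=cv2.resize(s["image"][150:330,60:540],(800,300)); b=cv2.resize(t[140:320,120:600],(800,300))
cv2.imwrite("pics/end.png",np.vstack([a,b])[:,:,::-1])
E
```

```text
red_pot top [611.6 259.7] 90.6 82.6
red_pot scene [615.7 259.7] 118.2 79.5
blue_pot top [ 531.5 -419.8] 92.8 80.6
blue_pot scene [ 534.3 -420.7] 114.8 77.9
green_pot top [437.6  82.3] 59.4 55.7
green_pot scene [447.6  81.5] 51.1 50.3
red_ring top [614.4 260.8] 47.3
red_ring scene [601.8 268.1] 63.1
blue_ring top [ 534.  -424.9] 48.5
blue_ring scene [ 519.5 -426.5] 61.3
black_ring top [450.8 -90.6] 35.5
black_ring scene [455.3 -91.2] 38.4
dish top None
dish scene [400.7 236.4] 36.7
box top [529.9 399.2] [ 68.7 125. ] 76.9
box scene [555.  388.6] [ 67.1 134.5] 76.7
tray top [535.  407.2] [ 70.1 127.6] 76.9
tray scene [536.3 406.2] [ 69.2 138.7] 76.7
41.75 [374.81207629 206.09843967 178.40490144]
```

View pics/end.png

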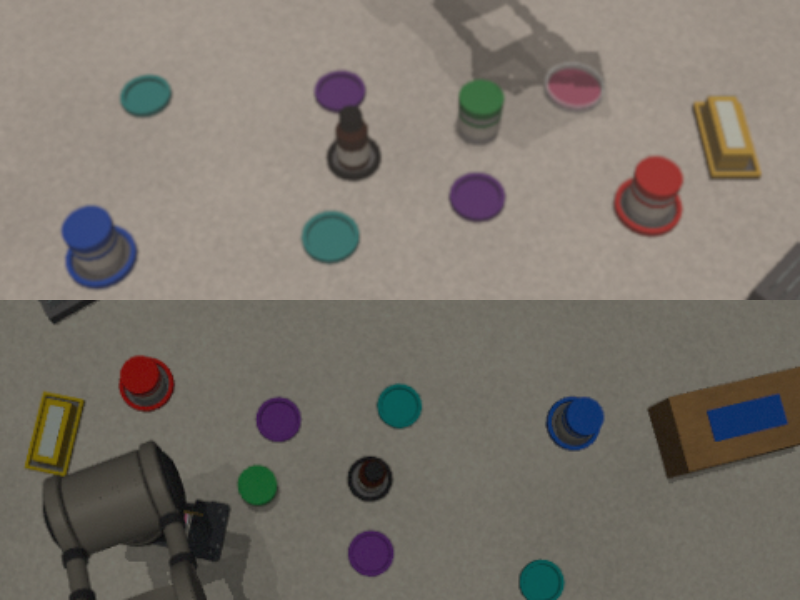

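Every item is in its holder, upright, and green pot and dish are where they were. One numeric check of the box and bottle, which the colour blobs merged with their holders.

```bash
python3 - <<'E'
from h import *
for n in("top","scene"):
    c=capture(n); v=cv2.cvtColor(c["image"],cv2.COLOR_RGB2HSV)
    # label: bright unsaturated pixels inside the tray's hull
    poly=proj(c,[[*( np.array([537.5,406])+a*45*np.array([.974,-.225])+b*15*np.array([.225,.974])),40] for a,b in((1,1),(1,-1),(-1,-1),(-1,1))]).astype(int)
    k=np.zeros(v.shape[:2],np.uint8);cv2.fillConvexPoly(k,poly,1); k=cv2.dilate(k,np.ones((3,3)))
    m=(k>0)&(v[...,1]<70)&(v[...,2]>120); ys,xs=np.nonzero(m)
    q=toplane(c,np.c_[xs,ys],40); print(n,"label",len(q),cv2.minAreaRect(np.float32(q)))
    q=blob(c,"dark",96,np.array([452,-91]),70)
    if q is not None: print("bottle+ring far edge",lid(c,q,14.5))
E
```

```text
top label 180 ((534.1383056640625, 403.4725341796875), (20.262083053588867, 73.16941833496094), 76.82415771484375)
bottle+ring far edge (array([456.33779623, -92.97427347]), np.float64(66.09375082030067), np.float64(64.81142939465971))
scene label 289 ((532.048095703125, 405.18450927734375), (30.100444793701172, 91.41385650634766), 71.5537338256836)
bottle+ring far edge (array([458.15486387, -90.1872846 ]), np.float64(110.16839228705282), np.float64(59.57137101567197))
```

```bash
python3 -c "
from plant import *
print(close_job())"
```

```text
the job is handed in; nothing more can be done
None
```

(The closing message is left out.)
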